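Set the coarse air flow, keep the fine trim

TASK

On the white air unit, turn the wide blue coarse-flow ring clockwise until its white line points at the green mark on the panel. The small black fine-trim knob in its middle is already set: leave it as it is. Do not turn the orange ring of the grey air unit beside it either, and let go when done.

Things in the scene. Friction and masses are not known exactly. Their poses are not given: they have to be found in the camera images.
- air_ring_center (a point): On the axis of the white unit's blue ring, at its mid-height, 97 mm above the table. Ring: 54 mm diameter, from 84 to 110 mm above the table; the unit's flat top is at 80 mm, all else on it under 3 mm tall. Black fine knob, 24 mm diameter, above it on the same axis, up to 126.5 mm. Unit 200 x 190 mm, does not slide. Axes: z up, x towards the green mark (on the top, 31-46 mm from the axis).
- air_coarse (a joint): Angle of the blue ring, rad: 0 when the white line on its top and side points at the green mark; grows clockwise seen from above. Starts between -1.4 and -0.55, stops at -1.9 and +0.9. Even friction about 0.06 N m, no spring or detents; stays where it is left, and turns independently of the fine knob.
- air_fine_mark (a point): Outer end of the yellow line on top of the black fine knob of the white unit, 11 mm from the common axis, 126.5 mm above the table. The knob turns easily (about 0.015 N m); this point must stay where it is.
- spare_coarse_mark (a point): Outer end of the white line on top of the orange ring of the grey air unit, the bystander: same shape and sizes as the white unit, 26 mm from its ring's axis, 110 mm above the table. It must stay where it is.

How it is judged:
At the end, for the whole second after the job is handed in: The blue ring is at rest with its white line within 11 degrees of the green mark; the black fine knob's yellow line is within 3 mm (about 15 degrees) of where it started, and the orange ring of the grey unit within 5 mm (about 11 degrees) (value of joint air_coarse between -0.19 and 0.19 rad and velocity of joint air_coarse between -0.05 and 0.05 rad/s and distance of air_fine_mark from where it was at the start of the episode below 0.003 m and distance of spare_coarse_mark from where it was at the start of the episode below 0.005 m); the robot touches nothing.
It fails at once if the fine knob of the white unit is turned by more than about 15 degrees (3 mm at its mark) (distance of air_fine_mark from where it was at the start of the episode above 0.003 m).
It fails at once if the orange ring of the grey unit is turned by more than about 11 degrees (5 mm at its mark) (distance of spare_coarse_mark from where it was at the start of the episode above 0.005 m).
It also fails if it takes over 29 s, if anything falls off the work surface, if the arm or the gripper's body presses on something with over 40 N, if the wrist force passes 120 N, or if a joint passes its speed limit or range.

ROBOT

A 7-joint arm with a two-finger parallel gripper is mounted at the origin on the work surface. World frame = base frame: x ahead of the robot, y to its left, z up, the work surface at z = 0. Lengths are in m, angles in rad, forces in N, time in s.
With the tool pointing down it reaches from about 0.425 to 0.825 m from the base axis. Payload 3.6 kg.
Tool frame: the origin (TCP) lies where the fingers leave the gripper's body, on its centre line; the fingertips stand 73 mm ahead of it and the grasp point (between the pads) lies 54 mm ahead of it; z points along the fingers, y is the line along which they close (so a half turn about z gives the same grasp; the last joint's range is limited). The gripper opens to 85 mm and grips with 20 to 120 N. Pads are 22 mm wide; open, the fingers measure 114 mm over their backs; the gripper's body (76 mm by 85 mm) begins 54 mm behind the grasp point. The pads swing forward as they close: fully open they stand 13 mm farther back than shut.
Start: joints at [-1.28, 0.615, -0.013, 1.423, 0.008, 1.103, -0.04], TCP at [0.202, 0.618, 0.304] pointing down, gripper open.
Joint ranges: [-3.12, 3.12], [-0.3, 2.06], [-1.34, 1.32], [0.26, 2.42], [-1.36, 4.5], [0.01, 1.98], [-2.84, 2.84]. Speed limits (rad/s): [2.79, 2.79, 3.14, 3.14, 3.14, 3.14, 3.14].

INTERFACE

Orientations are given as a unit quaternion [x, y, z, w].
In Python, from station import arm, snapshot, camera_info, ticket gives the robot as it stands. Calls block until the motion is done:
- arm.movep(position, orientation): joint-space move of the TCP to a pose.
- arm.line_to(position, velocity=0.15, ori=None): straight line of the TCP; ori=None keeps the orientation; velocity is the mean speed in m/s.
- arm.move_j(angles): joint-space move.
- arm.move_gripper(opening, effort=None): opening from 0.0 (shut) to 1.0 (fully open); effort is the grip in N (None keeps the last); returns when the fingers have stopped.
- arm.pause(seconds).
- arm.ik(position, orientation): joint angles nearest the present ones, or None.
- snapshot(name): name is "scene" or "side" or "wrist"; returns the picture (400x640x3 uint8, blue, green, red); there is no depth.
- camera_info(name): a dict with "fx", "fy", "cx", "cy" (pixels), "dist_coeffs" ([k1, k2, p1, p2, k3] as OpenCV has them; the pictures are not rectified), "R" (3x3) and "t" (3): a world point X has camera coordinates R X + t; the wrist camera has in their place "T_tool_cam" (4x4, takes a point from camera to tool coordinates, whose origin is the TCP and whose axes are the flange's). Camera axes: x right, y down, z forward; pixel columns grow to the right and rows downward; lengths in m; the calibration is good to about 2 mm. A picture is of the moment at which its call begins: read the wrist's pose just before it. camera_info takes no time and is no camera call.
A pose or a line that the arm cannot do raises arm.MotionError and nothing moves.
- ticket.finish_job(): hands the job in; it is judged then, once.
Readings, each from a call of its own:
- arm.read_time(): time.
- arm.read_joint_positions(): joint angles.
- arm.read_dq(): joint speeds.
- arm.read_effort(): joint torques, N m.
- arm.read_tool_pos(): TCP position.
- arm.read_eef_rot(): TCP orientation.
- arm.read_ft_force(): force on the tool from outside, world axes, zero at the start.
- arm.read_wrist_torque(): the same for the moment, N m.
- arm.read_opening(): opening from 0.0 (shut) to 1.0 (fully open).
- arm.read_finger_force(): force on a finger pad.
Only numpy, scipy, OpenCV 4.12 (cv2) and the standard library are available. Lean on these libraries where they do the work, as an engineer would, in place of code of your own. Each camera call takes 0.05 s, during which the arm holds its last target. There are 200 camera calls.

## Working session

There is one attempt and no reset: what is moved stays moved. The work goes in short steps, each a Python script; the robot and the scene stay as the last script left them, time stands still between calls to the robot, and variables do not carry over. Pictures are saved under pics/ and viewed, at most 10 in all, crops included, and the job is handed in when it is done.

```bash
ls; mkdir -p pics; python3 - <<'E'
from station import arm,snapshot,camera_info
import cv2,numpy as np
for n in("scene","side"):
    cv2.imwrite(f"pics/{n}0.png",snapshot(n)); c=camera_info(n); print(n,-np.array(c["R"]).T@c["t"],c["dist_coeffs"])
print(arm.read_time(),arm.read_tool_pos(),arm.read_eef_rot(),camera_info("wrist"))
E
```

```text
pics
scene [ 0.8700169  -0.31563718  0.6723751 ] [-0.09768613  0.          0.          0.          0.        ]
side [ 0.19896622 -0.58002984  0.64610112] [0.0138734 0.        0.        0.        0.       ]
0.1 [0.20231711 0.61715697 0.30286966] [ 1.57714492e-01  9.87484084e-01 -1.13782260e-03 -1.65510784e-04] {'fx': 313.69202774658635, 'fy': 313.69202774658635, 'cx': 317.51371395868915, 'cy': 198.45777620127123, 'dist_coeffs': array([-0.00530269,  0.        ,  0.        ,  0.        ,  0.        ]), 'T_tool_cam': array([[ 9.12037807e-05, -9.58631868e-01, -2.84648789e-01,
         7.31342647e-02],
       [ 9.99999958e-01,  8.78503911e-06,  2.90822100e-04,
        -9.47338727e-04],
       [-2.76290682e-04, -2.84648803e-01,  9.58631828e-01,
        -7.06856174e-02],
       [ 0.00000000e+00,  0.00000000e+00,  0.00000000e+00,
         1.00000000e+00]])}
```

View pics/scene0.png

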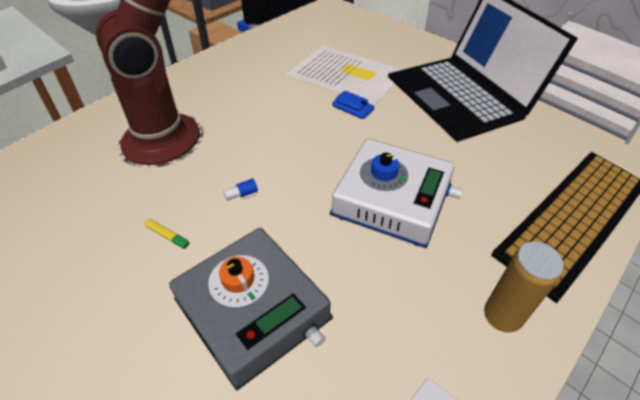

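The white unit's ring is at about pixel (386,165), its green mark near (403,178), and the grey unit's orange ring at about (237,272). I'll project these points and take a closer look.

```bash
cat > h.py <<'E'
from station import arm,snapshot,camera_info,ticket
import cv2,numpy as np
from scipy.spatial.transform import Rotation as Ro
def cam(n):
    c=camera_info(n); K=np.array([[c["fx"],0,c["cx"]],[0,c["fy"],c["cy"]],[0,0,1.]]); d=np.array(c["dist_coeffs"])
    if n!="wrist": return K,d,np.array(c["R"]),np.array(c["t"])
    T=np.eye(4);T[:3,:3]=Ro.from_quat(arm.read_eef_rot()).as_matrix();T[:3,3]=arm.read_tool_pos()
    W=np.linalg.inv(T@c["T_tool_cam"]); return K,d,W[:3,:3],W[:3,3]
def w(C,uv,z):
    K,d,R,t=C; u=cv2.undistortPoints(np.array([[uv]],float),K,d)[0,0]; r=R.T@np.array([*u,1]); o=-R.T@t
    return o+r*(z-o[2])/r[2]
def px(C,X):
    K,d,R,t=C; return cv2.projectPoints(np.array(X,float).reshape(-1,3),cv2.Rodrigues(R)[0],t,K,d)[0][:,0]
def quat(yaw): # tool down, tool x axis at yaw
    c,s=np.cos(yaw),np.sin(yaw); return Ro.from_matrix(np.array([[c,s,0],[s,-c,0],[0,0,-1.]])).as_quat()
E
python3 - <<'E'
from h import *
C=cam("scene")
print(w(C,(386,165),.105),w(C,(403,178),.08),w(C,(237,272),.1))
i=cv2.imread("pics/scene0.png"); a=cv2.resize(i[125:240,320:470],None,fx=5,fy=5,interpolation=cv2.INTER_CUBIC); cv2.imwrite("pics/c1.png",a)
E
```

```text
[0.53743219 0.21219775 0.105     ] [0.57051474 0.22890657 0.08      ] [ 0.51723787 -0.14421794  0.1       ]
```

View pics/c1.png

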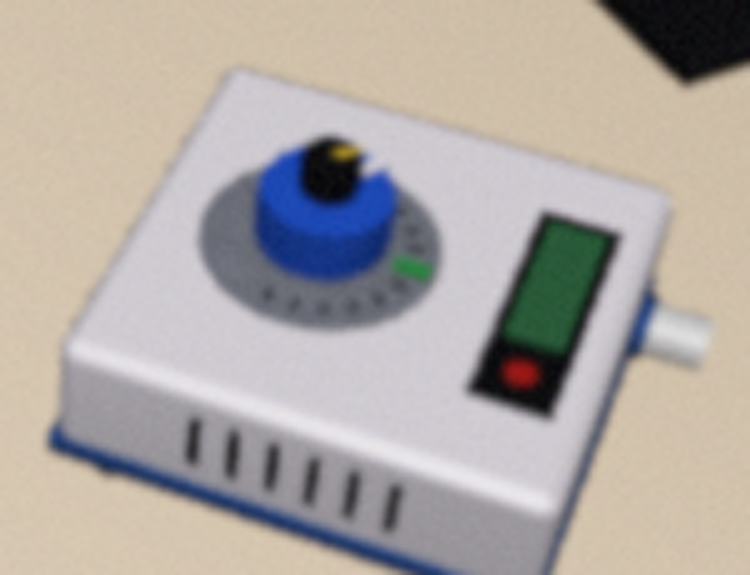

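The blue ring's top centre is at about crop (328,195). The white line is at (373,165) and the green mark at (412,269), so it needs a clockwise turn. Positions and reach (0.58 m) are plausible. Next I'll look from above.

```bash
python3 - <<'E'
from h import *
print([ (y,None if (q:=arm.ik([.537,.212,.285],quat(y))) is None else np.round(q,2)) for y in np.arange(-3,3.2,.5)])
y0=np.arctan2(.212,.537)
R=Ro.from_quat(arm.read_eef_rot()).as_matrix(); print(np.arctan2(R[1,0],R[0,0]))
E
```

```text
[(np.float64(-3.0), array([-0.38,  0.52, -0.05,  1.67,  0.03,  0.96,  1.27])), (np.float64(-2.5), array([-0.28,  0.53, -0.2 ,  1.66,  0.12,  0.96,  1.68])), (np.float64(-2.0), array([-0.2 ,  0.54, -0.34,  1.66,  0.21,  0.98,  2.1 ])), (np.float64(-1.5), array([-0.11,  0.56, -0.48,  1.66,  0.29,  1.  ,  2.52])), (np.float64(-1.0), array([-1.03,  0.77,  1.13,  1.69, -0.74,  1.19, -2.27])), (np.float64(-0.5), array([-1.03,  0.77,  1.13,  1.69, -0.74,  1.19, -1.77])), (np.float64(0.0), array([-0.85,  0.61,  0.72,  1.68, -0.46,  1.03, -1.55])), (np.float64(0.5), array([-0.79,  0.58,  0.61,  1.68, -0.38,  1.  , -1.12])), (np.float64(1.0), array([-0.72,  0.56,  0.5 ,  1.68, -0.31,  0.98, -0.69])), (np.float64(1.5), array([-0.65,  0.54,  0.38,  1.68, -0.23,  0.97, -0.26])), (np.float64(2.0), array([-0.58,  0.53,  0.26,  1.67, -0.16,  0.96,  0.17])), (np.float64(2.5), array([-0.51,  0.52,  0.14,  1.67, -0.09,  0.96,  0.6 ])), (np.float64(3.0), array([-0.43,  0.52,  0.03,  1.67, -0.02,  0.95,  1.03]))]
2.824840981341423
```

```bash
python3 - <<'E'
from h import *
arm.movep([.537,.212,.29],quat(2.6)); arm.pause(.2)
C=cam("wrist"); i=snapshot("wrist"); cv2.imwrite("pics/w1.png",i)
np.savez("w1.npz",K=C[0],d=C[1],R=C[2],t=C[3])
print(arm.read_time(),arm.read_tool_pos(),px(C,[.537,.212,.11]))
cv2.imwrite("pics/w1c.png",cv2.resize(i[100:300,195:445],None,fx=3,fy=3,interpolation=cv2.INTER_CUBIC))
E
```

```text
2.25 [0.53676523 0.21280534 0.28995386] [[317.81309768 197.75674262]]
```

View pics/w1c.png

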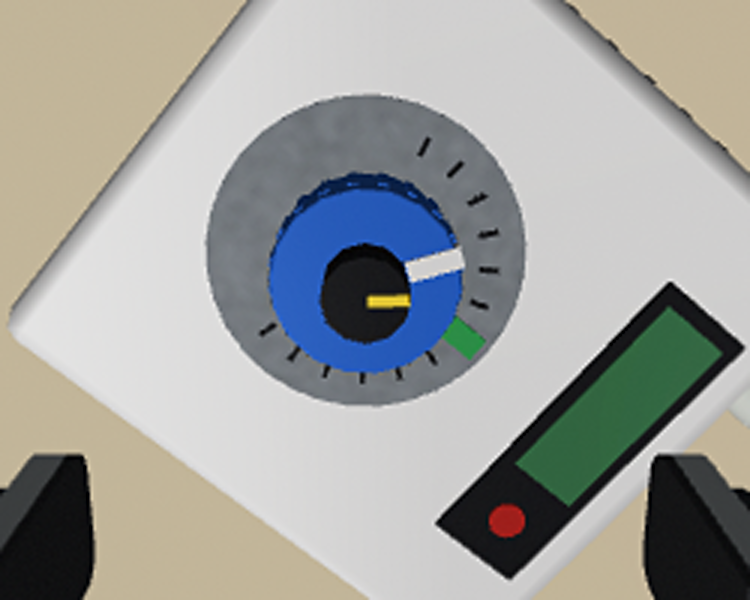

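The view shows the ring's top centre at crop (366,279), the white line's outer end at (462,258), and the green mark's centre at (463,339). The disc is centred on (366,250) and the knob top on (366,293).

```bash
python3 - <<'E'
from h import *
f=np.load("w1.npz"); C=(f["K"],f["d"],f["R"],f["t"])
g=lambda x,y,z: w(C,(195+(x+.5)/3-.5,100+(y+.5)/3-.5),z)
c=g(366,279,.11);k=g(366,293,.1265);d=g(366,250,.08);l=g(462,258,.11);m=g(463,339,.08);e=g(268,279,.11);y=g(409,301,.1265)
print(c,k,d,"line",np.linalg.norm(l-c),"mark",np.linalg.norm((m-d)[:2]),"rad",np.linalg.norm(e-c),np.linalg.norm(y-k))
a=lambda v:np.degrees(np.arctan2(v[1],v[0]))
print(a(l-c),a(m-d),a(m-c),a(g(408,272,.11)-c),a(l-c)-a(m-d), a(y-k))
E
```

```text
[0.53273821 0.21344344 0.11      ] [0.53207172 0.21388304 0.1265    ] [0.53191122 0.21386736 0.08      ] line 0.027027440301286645 mark 0.0420323842512297 rad 0.027076907437928482 0.011382675238339567
71.85732573607761 15.731271372758325 16.607258470626956 68.88160364170129 56.126054363319284 48.10111381703769
```

The checks agree: ring radius is 27.1 mm, mark at 42 mm, and knob mark at 11.4 mm. The ring needs about 55° clockwise. I'll descend, grip, and turn joint 7 only.

```bash
python3 - <<'E'
from h import *
x,y=.5323,.2137; q=quat(2.6)
arm.movep([x,y,.24],q); arm.line_to([x,y,.157],.08); print(arm.read_ft_force(),arm.read_tool_pos())
arm.move_gripper(0.0,25); print(arm.read_opening(),arm.read_finger_force(),arm.read_ft_force(),arm.read_wrist_torque())
j=np.array(arm.read_joint_positions()); j0=j[6]
for k in range(1,5):
    j[6]=j0-np.radians(55.5)*k/4; arm.move_j(list(j)); print(arm.read_time(),arm.read_ft_force(),arm.read_wrist_torque(),arm.read_finger_force())
arm.pause(.3)
R=Ro.from_quat(arm.read_eef_rot()).as_matrix(); print(np.arctan2(R[1,0],R[0,0]),arm.read_tool_pos(),arm.read_opening())
arm.move_gripper(1.0); arm.line_to([x,y,.29],.12); arm.pause(.2)
C=cam("wrist"); i=snapshot("wrist"); np.savez("w2.npz",K=C[0],d=C[1],R=C[2],t=C[3])
cv2.imwrite("pics/w2c.png",cv2.resize(i[100:300,195:445],None,fx=3,fy=3,interpolation=cv2.INTER_CUBIC)); print(arm.read_time())
E
```

```text
[-0.25760304 -0.4834771   0.07575835] [0.53267937 0.21381092 0.15754887]
0.626274111499805 26.632700264453888 [-0.01109934  1.15681265  3.80305941] [ 0.2280996   0.01960068 -0.03073044]
4.4917 [0.47163563 0.05636404 0.16233504] [ 0.3304886  -0.19112334 -0.02206981] 26.807877123355865
4.8333 [ 2.05817771  2.14306727 -1.42845964] [ 0.53255737 -0.47167196 -0.07148128] 26.724795699119568
5.175 [ 3.60793734  3.60277083 -2.93831292] [ 0.70753369 -0.84920216 -0.02453548] 26.80479258298874
5.5167 [ 5.63982962  4.23404299 -3.9902247 ] [ 0.73658904 -0.99036719 -0.04400503] 27.03084021806717
1.6361797563420613 [0.53407808 0.21509483 0.1578909 ] 0.6224619617836842
7.7417
```

View pics/w2c.png

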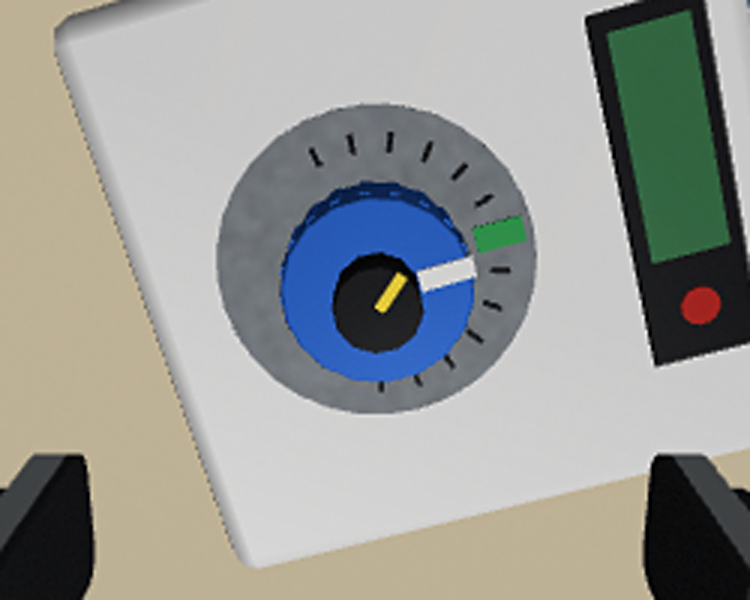

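Now the ring's top centre is at crop (378,287), the white line's end at (474,267), and the green mark's centre at (499,234). The disc is centred on (377,258), the knob top on (377,303), and the yellow line's end at (402,274).

```bash
python3 - <<'E'
from h import *
f=np.load("w2.npz"); C=(f["K"],f["d"],f["R"],f["t"])
g=lambda x,y,z: w(C,(195+(x+.5)/3-.5,100+(y+.5)/3-.5),z)
c=g(378,288,.11);k=g(377,302,.1265);d=g(377,258,.08);l=g(474,267,.11);l2=g(420,282,.11);m=g(499,234,.08);y=g(402,275,.1265)
a=lambda v:np.degrees(np.arctan2(v[1],v[0]))
print(c,k,d,a(l-c),a(l-l2),a(m-d),a(y-k),a(y-g(380,310,.1265)))
print(arm.read_time(),arm.read_ft_force(),arm.read_tool_pos())
E
```

```text
[0.53382261 0.21390947 0.11      ] [0.53332812 0.21482482 0.1265    ] [0.53377291 0.2148965  0.08      ] 16.296669362842977 19.625164543212335 14.938967229315704 52.00821862451844 62.65532586157747
7.7417 [ 0.40387398  0.33514359 -0.34839854] [0.53214723 0.21365349 0.28944776]
```

```bash
python3 -c "
from station import ticket
print(ticket.finish_job())"
```

```text
the job is handed in; nothing more can be done
None
```

I turned the blue ring about 55° clockwise; its white line now points within about 5° of the green mark. By camera the fine knob stayed put within measurement error (a few degrees), the arm stayed clear of the grey unit, and the gripper was open and clear when I handed in; no verdict was returned.

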